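# Open the two-dial combination lock of the reagent lock box

### The arm

A 6-joint arm with a two-finger parallel gripper is mounted at the origin on a cart in front of the work surface, level with it; the furniture and walls round the work are solid. World frame = base frame: x ahead of the robot, y to its left, z up, the work surface at z = 0. Lengths are in m, angles in rad, forces in N, time in s.
With the tool pointing down it reaches from about 0.25 to 0.775 m from the base axis. Payload 4 kg.
Tool frame: the origin (TCP) lies midway between the tips of the shut fingers; the grasp point (between the pads) lies 19 mm behind it; z points along the fingers, y is the direction in which the jaws open and shut (so a half turn about z gives the same grasp; the last joint's range is limited). The gripper opens to 94 mm and grips with 3 to 60 N. Pads are 16 mm wide; open, the fingers measure 119 mm over their backs; the gripper's body (75 mm by 177 mm) begins 78 mm behind the grasp point.
Start: joints at [1.235, 0.087, 1.371, -0, 1.684, -0.103], TCP at [0.127, 0.535, 0.177] pointing down, gripper open.
Joint ranges: [-3.1, 3.1], [-0.76, 2.03], [0.27, 2.55], [-1.08, 4.22], [0.17, 2.65], [-2.57, 2.57]. Speed limits (rad/s): [2.79, 2.79, 3.14, 3.14, 3.14, 3.14].

### API

Orientations are given as [roll, pitch, yaw] about the fixed x, y, z axes, in that order (R = Rz(yaw) Ry(pitch) Rx(roll)).
In Python, from bench import robot, cams gives the robot as it stands.
- The arm moves only by the tool step_arm, never from a script. Its argument "plan" is a list that holds one entry, the list of rows, each a list of 5 numbers: the shift along the world's x, y, z in mm, then the turn about the world's z in rad, then the opening in per cent of the stroke, from 0 (shut) to 100 (fully open). In form: [[[tx, ty, tz, turn, fingers], ...]]. A call has 1 to 8 rows; each row is the pose to reach, as a shift and turn from the pose commanded when the call began; what a row does not reach only later rows make up. A row lasts 1/12 s, in which the tool goes at most 41.7 mm and 7.16 degrees, less where a joint would pass 70% of its speed; a pose out of reach is approached as far as the arm can. A call with a gripper value outside its range is refused whole. The fingers move at their own pace and stop on an object; the grip force is fixed at half the most. Time passes only in rows, so rows that repeat a pose let the fingers close. It gives the time, the measured TCP pose, the force and the opening at its end, in the units of the state.
- robot.get_obs(): the state, without advancing time (a new reading comes with each control period).
- cams.snapshot(name): name is "scene" or "side" or "wrist"; returns a dict with "frame" (480x640x3 uint8, red, green, blue), "camera_matrix" (3x3 intrinsics, pixels), "origin" and "attitude" of the camera in the world; the wrist camera has in their place "T_tool_cam" (4x4, takes a point from camera to tool coordinates, whose origin is the TCP and whose axes are the flange's). Camera axes: x right, y down, z forward; pixel columns grow to the right and rows downward; lengths in m; the calibration is good to about 2 mm. A picture is of the moment at which its call begins: read the wrist's pose just before it. There is no depth.
- robot.close_job(): hands the job in, once; it reports no verdict.
The state is a dict: "time": time; "joint_positions": joint angles; "qvel": joint speeds; "joint_torque": joint torques, N m; "tool_pos": TCP position; "ee_rot": TCP orientation; "wrist_force": force on the tool from outside, world axes, zero at the start; "wrist_torque": the same for the moment, N m; "width": finger opening in m.
Only numpy, scipy, OpenCV 4.12 (cv2) and the standard library are available. Lean on these libraries where they do the work, as an engineer would, in place of code of your own. Each camera call takes 0.05 s, during which the arm holds its last target. There are 200 camera calls.

### The job

Unlock the grey steel lock box: turn its left dial to 2 and its right dial to 10 (the marks count like a clock face, the long mark away from you being 12), then slide the bolt knob away from you until the bolt is fully drawn out of its staple. The lock is worn and its gates lie a little off the marks, so feel for each dial to catch near its number without twisting it on past the catch, do not force the bolt while it is locked, and do not shift the things round the box.

Things in the scene. Friction and masses are not known exactly. Their poses are not given: they have to be found in the camera images.
- lockbox: fixed grey steel lock box, 184 (x) x 254 (y) x 60 mm high, with a lock on its lid; may stand yawed. Origin at the centre of its underside; +x points away from the robot (to the lid's hinges), +y left, z up. In its frame: left dial axis at (30, 70) mm, right dial axis at (30, -70) mm, bolt knob at (-55, 0) mm when locked. It is heavy and does not move.
- face_left (a point): centre of the left dial's face, at the lid's top (60 mm high), axes as the box's. Each face is a black disc 86 mm across with 12 white marks 30 degrees apart like a clock face; the long thick mark (12) is at the box's +x side. Inside, unseen, a sprung pawl drops into the dial's gate, which lies off its code mark by up to 20 degrees (0.35 rad) either way, new each time.
- face_right (a point): centre of the right dial's face, likewise. Feel of both dials: free, under 0.05 N m; as the pawl drops the dial is first drawn on a little, then held at the gate like a spring of 2 to 5 N m/rad. Twisted past 0.3 to 0.45 N m (0.1 to 0.15 rad beyond the gate) the pawl rides out and the dial is free again; it can be turned back to catch. Let go while caught, it stays caught.
- dial_left (a joint): angle of the left dial, rad, growing clockwise seen from above; 0 = pointer at the long 12 mark, 1.047 (60 degrees) = pointer at 2, its code. Starts between -0.1 and 0.35. Stops at +-2.2.
- dial_right (a joint): angle of the right dial, rad, growing clockwise seen from above; 0 = pointer at the long 12 mark, -1.047 (60 degrees counter-clockwise) = pointer at 10, its code. Starts between -0.35 and 0.1. Stops at +-2.2.
- dial_left_grip (a point): point on the left dial's axis, 83.5 mm above the worktop, to grip at: the dial is an upright grey grip bar 46 mm long, 12 mm wide, from 68.5 mm to 94.5 mm above the worktop, on a round skirt 54 mm across (top at 68.5 mm). Its x axis points along the bar to the pointer end (white line on top); z up. Pinch the bar across its 12 mm width.
- dial_right_grip (a point): the same on the right dial
- bolt_knob (a point): point on the axis of the bolt's steel knob, 82.5 mm above the worktop; a post 14 mm across with a head 18 mm across (88.5 to 94.5 mm high) on a flat bar (top at 69.5 mm). Moves with the bolt; axes as the box's. The front staple stands 28 mm in front of it (-x), up to 79 mm high; a low bridge 40 mm behind it (+x) when locked, 75 mm high.
- bolt (a joint): travel of the bolt, m: 0 = locked, in the staple; grows as the knob is slid along the box's +x (away from the robot); end stop at 0.026. Slides with 2 N once both pawls have dropped; with either pawl not dropped it is blocked after 2 mm by a hard stop.
- cup: loose green plastic cup, 47 mm across, 38 mm high, right of the box; to be left alone; origin at its underside
- dropper: loose white dropper bottle, 25 mm across, 56 mm high, left of the box; to be left alone; origin at its underside
- timer: loose white timer, 62 x 78 x 21 mm, behind the box to the left; to be left alone
- beaker: loose green glass beaker, 85 mm across, 108 mm high, behind the box; to be left alone

How it is judged:
By the outcome, as a careful person would: the job done as asked, in the order asked, and still so for the second after the job is handed in, with the robot touching nothing.
It also fails if it takes over 72 s, if anything falls off the work surface, if the arm or the gripper's body presses on something with over 40 N, if the wrist force passes 120 N, or if a joint passes its speed limit or range.

## Working session

There is one attempt and no reset: what is moved stays moved. The work goes in short steps, Python scripts to look and compute and a tool call to move; the robot and the scene stay as the last step left them, time stands still between calls to the robot, and variables do not carry over. Pictures are saved under pics/ and viewed, about 8 in all and at most 12, crops included, and the job is handed in when it is done.

Besides the shell and the picture viewer there is one more tool, called after ">>>" in YAML: its name, and indented under it one key for each argument. step_arm: Moves the arm, as the interface text tells. Its arguments: {"type":"object","properties":{"plan":{"type":"array"}},"required":["plan"]}

```bash
mkdir -p pics; ls; cat > h.py <<'E'
import numpy as np, cv2
from scipy.spatial.transform import Rotation as R
from bench import robot, cams
def snap(n):
    o=robot.get_obs(); s=cams.snapshot(n)
    K=np.array(s["camera_matrix"])
    if n=="wrist":
        T=np.eye(4); T[:3,:3]=rot(o["ee_rot"]); T[:3,3]=o["tool_pos"]
        C=T@np.array(s["T_tool_cam"])
    else:
        C=np.eye(4); C[:3,:3]=rot(s["attitude"]); C[:3,3]=s["origin"]
    return s["frame"],K,C
def rot(a):
    a=np.array(a,float)
    return a if a.shape==(3,3) else (R.from_quat(a).as_matrix() if a.size==4 else R.from_euler("xyz",a).as_matrix())
def ray(K,C,u,v):
    d=C[:3,:3]@np.linalg.solve(K,[u,v,1.]); return C[:3,3],d/np.linalg.norm(d)
def onplane(K,C,u,v,z):
    o,d=ray(K,C,u,v); return o+d*(z-o[2])/d[2]
def proj(K,C,p):
    q=C[:3,:3].T@(np.array(p)-C[:3,3]); q=K@q; return q[:2]/q[2]
def tri(rs):
    A=np.zeros((3,3));b=np.zeros(3)
    for o,d in rs:
        P=np.eye(3)-np.outer(d,d);A+=P;b+=P@o
    x=np.linalg.solve(A,b); return x,[np.linalg.norm((np.eye(3)-np.outer(d,d))@(x-o)) for o,d in rs]
def save(f,name): cv2.imwrite("pics/"+name+".png",f[:,:,::-1])
E
python3 - <<'E'
from h import *
o=robot.get_obs(); print(o)
s=cams.snapshot("scene");print(s["origin"],s["attitude"],s["camera_matrix"])
for n in("scene","side"):
    f,K,C=snap(n); save(f,n+"0"); np.savez("pics/"+n+"0.npz",f=f,K=K,C=C); print(n,C)
E
```

```text
pics
{'time': 0.0, 'joint_positions': array([ 1.23497003e+00,  8.79531570e-02,  1.37222760e+00, -4.38743980e-06,
        1.68365101e+00, -1.03092723e-01]), 'qvel': array([ 5.86488837e-04, -3.15638335e-04,  1.75487041e-03,  1.46599603e-03,
       -1.30091977e-03,  9.10740088e-06]), 'joint_torque': array([-7.36386482e-05, -3.40181458e+01, -3.02424395e+01,  7.18065212e-02,
        3.31335270e-02, -1.59034566e-04]), 'tool_pos': array([0.12664654, 0.534579  , 0.17581882]), 'ee_rot': array([-3.13936498e+00, -2.26089956e-04,  2.90885833e+00]), 'wrist_force': array([-0.11681139,  0.60115627,  0.89034292]), 'wrist_torque': array([ 0.04311592, -0.02533791, -0.0211484 ]), 'width': 0.09406949666980036}
[ 0.09915829 -0.30064404  0.57979494] [-2.19648361  0.00914736 -0.84696533] [[495.43713408   0.         321.94984891]
 [  0.         495.43713408 237.49902927]
 [  0.           0.           1.        ]]
scene [[ 0.66223229 -0.44372601  0.60378442  0.09915829]
 [-0.74924277 -0.38230013  0.54081594 -0.30064404]
 [-0.00914723 -0.81052689 -0.58562999  0.57979494]
 [ 0.          0.          0.          1.        ]]
side [[-0.96219155 -0.13460261  0.23679011  0.31586562]
 [-0.27219699  0.44388245 -0.85374304  1.23713192]
 [ 0.00980907 -0.88591789 -0.46373836  0.66691532]
 [ 0.          0.          0.          1.        ]]
```

View pics/scene0.png

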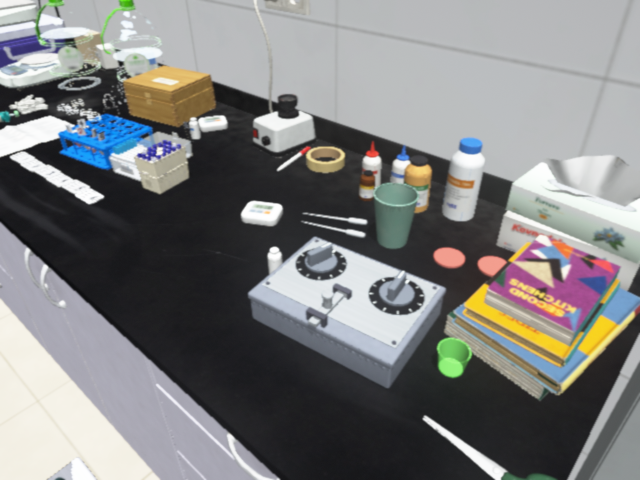

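View pics/side0.png

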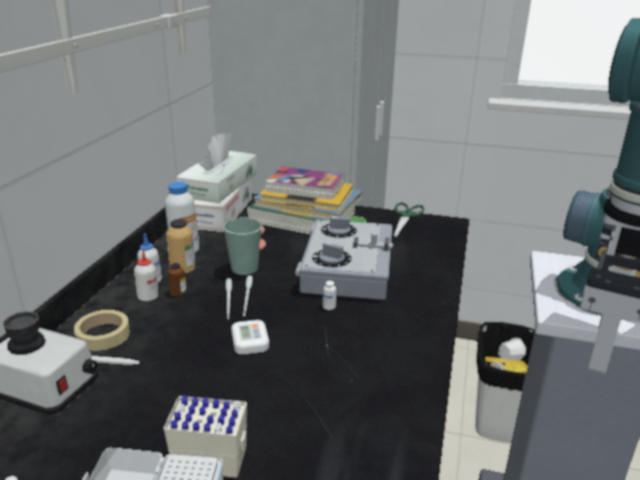

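Scene view: the left dial is at about (321,258), the right dial at (397,294) and the knob at (327,298). The cup is at (454,357), the dropper at (275,262), the timer at (262,213) and the beaker at (395,215). In the side view the left dial is at (332,258) and the right at (340,230). I'll measure the discs next.

```bash
cat > m.py <<'E'
from h import *
def disc(f,seed,r):
    # black ring around the dial: outer contour -> ellipse
    g=cv2.cvtColor(f,cv2.COLOR_RGB2GRAY); u,v=seed
    m=np.zeros_like(g); cv2.circle(m,(int(u),int(v)),int(r),255,-1)
    b=((g<60)&(m>0)).astype(np.uint8)
    cs,_=cv2.findContours(b,cv2.RETR_EXTERNAL,cv2.CHAIN_APPROX_NONE)
    p=np.vstack([c for c in cs if len(c)>8])
    return cv2.fitEllipse(cv2.convexHull(p))
E
python3 - <<'E'
from m import *
D={n:np.load(f"pics/{n}0.npz") for n in("scene","side")}
seeds={"scene":[(321,262,30),(397,295,33)],"side":[(332,258,23),(340,230,22)]}
pts=[]
for i in range(2):
    rs=[]
    for n in D:
        f,K,C=D[n]["f"],D[n]["K"],D[n]["C"]
        u,v,r=seeds[n][i]; e=disc(f,(u,v),r)
        print(n,i,np.round(e[0],1),np.round(e[1],1),"plane60:",np.round(onplane(K,C,*e[0],.06)*1e3,1))
        rs.append(ray(K,C,*e[0]))
        if n=="scene": pts.append(onplane(K,C,*e[0],.06))
    x,g=tri(rs); print("tri",np.round(x*1e3,1),np.round(np.array(g)*1e3,1))
d=pts[0]-pts[1]; print("sep",np.linalg.norm(d),"yaw",np.arctan2(-d[0],d[1]))
yaw=np.arctan2(-d[0],d[1]); B=(pts[0]+pts[1])/2-.03*np.array([np.cos(yaw),np.sin(yaw),0]); print("origin",B)
f=D["scene"]["f"][225:345,245:450]; save(cv2.resize(f,None,fx=3.8,fy=3.8,interpolation=cv2.INTER_CUBIC),"crop0")
E
```

```text
scene 0 [320.5 255.3] [46.4 54.8] plane60: [594.5 146.8  60. ]
side 0 [332.7 259.8] [11.1 32.5] plane60: [570.7 140.4  60. ]
tri [577.5 139.   65.3] [8.8 8.8]
scene 1 [398.1 287.8] [51.3 57.1] plane60: [ 6.121e+02 -2.000e-01  6.000e+01]
side 1 [339.1 231. ] [ 9.6 28.8] plane60: [ 5.902e+02 -4.000e-01  6.000e+01]
tri [596.9  -4.3  64. ] [8.2 8.2]
sep 0.14802878533099464 yaw 0.11915088926427202
origin [0.57351628 0.06975661 0.06      ]
```

View pics/crop0.png

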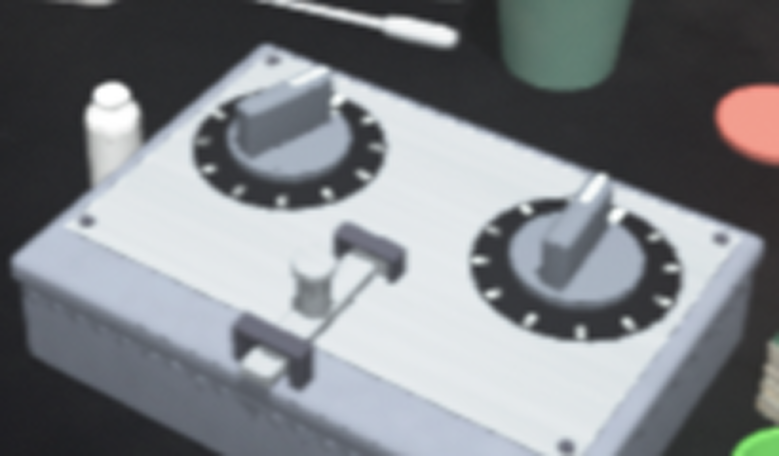

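The crop shows both pointers near their 12 marks and the bolt locked. The left disc's fit bled into the background, so I'll move the wrist camera over the box and measure from there.

>>> step_arm:
  plan:
    - [[40, -20, 20, 0.05, 100], [70, -50, 45, 0.1, 100], [100, -80, 70, 0.15, 100], [130, -110, 95, 0.2, 100], [160, -140, 120, 0.25, 100], [190, -170, 140, 0.25, 100], [220, -200, 150, 0.25, 100], [250, -230, 150, 0.25, 100]]

```text
time: 0.82
tool_pos: [0.348, 0.3342, 0.3217]
ee_rot: [3.139, 0.003, -3.123]
wrist_force: [0.5, -0.3, 0.6]
width: 0.0944
```

>>> step_arm:
  plan:
    - [[25, -30, 0, 0, 100], [50, -60, 0, 0, 100], [75, -90, 0, 0, 100], [100, -120, 0, 0, 100], [120, -150, 0, 0, 100], [140, -180, 0, 0, 100], [150, -210, 0, 0, 100], [150, -235, 0, 0, 100]]

```text
time: 1.48
tool_pos: [0.4982, 0.0977, 0.3175]
ee_rot: [-3.141, -0.002, -3.126]
wrist_force: [-0.5, -0.2, -0.4]
width: 0.0939
```

```bash
python3 - <<'E'
from h import *
o=robot.get_obs(); print(o["time"],o["tool_pos"],o["ee_rot"],o["joint_positions"],o["wrist_force"],o["wrist_torque"])
s=cams.snapshot("wrist"); print(np.round(s["T_tool_cam"],3))
f,K,C=snap("wrist"); save(f,"w1"); np.savez("pics/w1.npz",f=f,K=K,C=C)
E
```

```text
1.4833 [0.49824099 0.09773634 0.31750176] [-3.14097764e+00 -2.44859750e-03 -3.12638707e+00] [ 8.23335799e-02  1.03110360e-02  1.17412081e+00 -4.85639073e-04
  1.95964510e+00 -1.50385264e+00] [-0.46891191 -0.23981971 -0.37061174] [-0.0345163  -0.03116602  0.00556098]
[[-0.001 -0.959 -0.284  0.082]
 [ 1.    -0.001 -0.002 -0.001]
 [ 0.001 -0.284  0.959 -0.207]
 [ 0.     0.     0.     1.   ]]
```

View pics/w1.png

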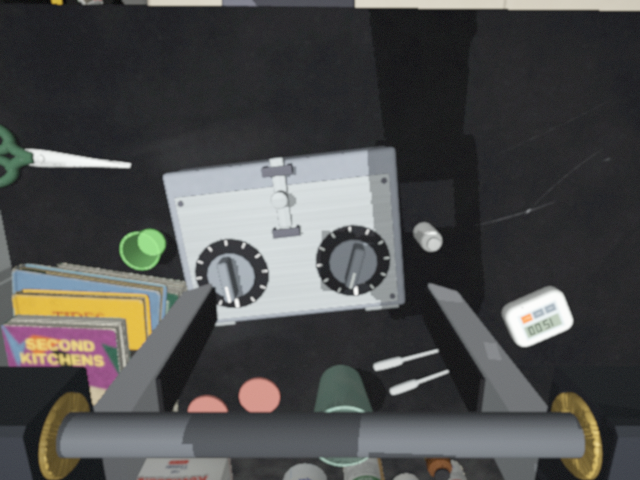

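The wrist view shows the left disc at (353,260), the right disc at (232,273), the knob head at (280,199) and the dropper at (428,236). Next I'll take a second viewpoint and triangulate.

>>> step_arm:
  plan:
    - [[-5, -20, -25, 0, 100], [-10, -40, -50, 0, 100], [-20, -60, -70, 0, 100], [-20, -60, -70, 0, 100], [-20, -60, -70, 0, 100]]

```text
time: 2.0
tool_pos: [0.4757, 0.0407, 0.2479]
ee_rot: [3.14, -0.003, -3.125]
wrist_force: [0.1, -0.1, -0.5]
width: 0.0941
```

```bash
cat > m2.py <<'E'
from h import *
def discs(f):
    """black discs: ring pixels around the bar; returns hull ellipse centres, left dial (image right) first"""
    g=cv2.cvtColor(f,cv2.COLOR_RGB2GRAY)
    b=cv2.morphologyEx((g<70).astype(np.uint8),cv2.MORPH_OPEN,np.ones((2,2),np.uint8))
    cs,_=cv2.findContours(b,cv2.RETR_EXTERNAL,cv2.CHAIN_APPROX_NONE)
    out=[]
    for c in cs:
        h=cv2.convexHull(c)
        if len(h)<8: continue
        e=cv2.fitEllipse(h); a=e[1]
        if 45<a[0] and a[1]<170 and a[0]/a[1]>.8 and e[0][1]<400 and cv2.contourArea(h)/(np.pi*a[0]*a[1]/4)>.9: out.append(e)
    return sorted(out,key=lambda e:-e[0][0])
def knob(f,K,C,guess):
    u,v=proj(K,C,guess); return u,v
E
python3 - <<'E'
from m2 import *
f,K,C=snap("wrist"); save(f,"w2"); np.savez("pics/w2.npz",f=f,K=K,C=C)
V=[]
for n in("w1","w2"):
    d=np.load(f"pics/{n}.npz"); f,K,C=d["f"],d["K"],d["C"]; es=discs(f); print(n,C[:3,3].round(3))
    for e in es: print(np.round(e[0],1),np.round(e[1],1),(onplane(K,C,*e[0],.06)*1e3).round(1))
    V.append((es,K,C))
for i in range(2):
    print(tri([ray(K,C,*es[i][0]) for es,K,C in V]))
E
```

```text
w1 [0.416 0.093 0.526]
[353.7 261.1] [67.2 72.5] [578.3 131.2  60. ]
[232.4 274.1] [65. 71.] [595.8  -8.6  60. ]
w2 [0.395 0.038 0.455]
[271.  319.6] [73.3 81.1] [595.7  -8.4  60. ]
(array([0.3776295 , 0.06934209, 0.5509931 ]), [np.float64(0.03523382120292431), np.float64(0.03523382120292421)])Traceback (most recent call last):
  File "<stdin>", line 9, in <module>
IndexError: list index out of range
```

View pics/w2.png

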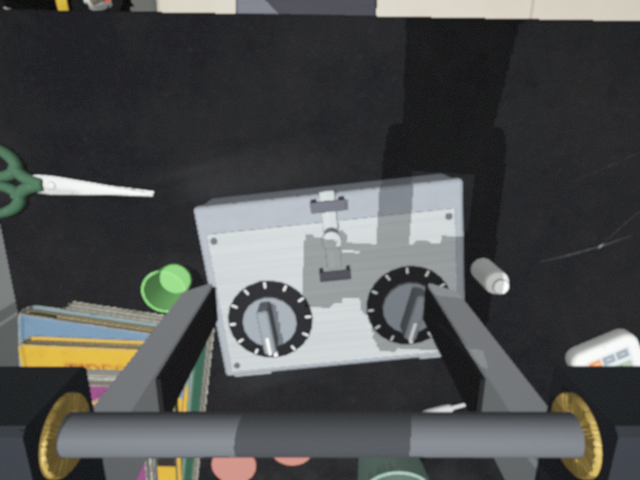

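```bash
python3 - <<'E'
from m2 import *
D={n:np.load(f"pics/{n}.npz") for n in("w1","w2")}
def t(a,b): 
    x,g=tri([ray(D["w1"]["K"],D["w1"]["C"],*a),ray(D["w2"]["K"],D["w2"]["C"],*b)]); return (x*1e3).round(1),np.round(np.array(g)*1e3,1)
E1=discs(D["w1"]["f"]);E2=discs(D["w2"]["f"])
print("right face",t(E1[1][0],E2[0][0]))
yaw=np.arctan2(17.5,139.8)
ex=np.array([np.cos(yaw),np.sin(yaw),0]);ey=np.array([-ex[1],ex[0],0])
L=np.array([.5783,.1312,.06]);Rr=np.array([.5958,-.0085,.06]); B=(L+Rr)/2-.03*ex
kn=B-.055*ex; kn[2]=.0945; print("box",B,"yaw",yaw,"knob pred",kn)
ks={}
for n in D:
    f,K,C=D[n]["f"],D[n]["K"],D[n]["C"]; hsv=cv2.cvtColor(f,cv2.COLOR_RGB2HSV)
    g=cv2.cvtColor(f,cv2.COLOR_RGB2GRAY)
    print(n,"knob px pred",proj(K,C,kn).round(1))
    u,v=proj(K,C,kn).astype(int); cr=g[v-30:v+30,u-30:u+30]
    c=cv2.HoughCircles(cv2.resize(cr,None,fx=4,fy=4,interpolation=cv2.INTER_CUBIC),cv2.HOUGH_GRADIENT,1,40,param1=80,param2=15,minRadius=24,maxRadius=50)
    if c is not None: print(" circles",[(np.array([x/4+u-30,y/4+v-30])).round(1).tolist()+[round(float(r)/4,1)] for x,y,r in c[0][:3]])
    vv,uu=np.mgrid[0:480,0:640]
    d=np.stack([uu,vv,np.ones_like(uu)],-1)@np.linalg.inv(K).T@C[:3,:3].T
    P=C[:3,3]+d*((.0945-C[2,3])/d[...,2])[...,None]
    for nm,c0 in(("L",L),("R",Rr)):
        q=P-c0; a=q@ex;b=q@ey; r=np.hypot(a,b)
        m=(g>200)&(r<.0235)&(r>.002)&(a>0)
        if m.sum()<5: print(nm,"few",m.sum()); continue
        lat,lon=b[m],a[m]
        th=np.arctan2(-lat.mean(),lon.mean())  # clockwise positive
        print(n,nm,m.sum(),"cw angle",th.round(3),"radii",r[m].min().round(4),r[m].max().round(4),"px",uu[m].mean().round(1),vv[m].mean().round(1))
E
```

```text
right face (array([595.5,  -8.4,  60.6]), array([0.1, 0.1]))
box [0.55728232 0.05762372 0.06      ] yaw 0.12453106638225156 knob pred [0.50270824 0.0507922  0.0945    ]
w1 knob px pred [279.6 201.3]
 circles [[279.1, 200.4, 8.1], [277.6, 184.1, 8.6]]
w1 L 21 cw angle 0.122 radii 0.0176 0.0235 px 355.4 289.8
w1 R 74 cw angle -0.097 radii 0.0022 0.0231 px 229.3 296.0
w2 knob px pred [332.4 242.4]
 circles [[331.1, 240.9, 9.5]]
L few 0
w2 R 103 cw angle 0.078 radii 0.0023 0.0235 px 267.7 348.9
```

```bash
python3 - <<'E'
from m2 import *
yaw=.1245;ex=np.array([np.cos(yaw),np.sin(yaw),0]);ey=np.array([-ex[1],ex[0],0])
Ls=[np.array([.5783,.1312,.0945]),np.array([.5957,-.0085,.0945])]
rows=[]
for n in("w1","w2"):
    d=np.load(f"pics/{n}.npz"); f,K,C=d["f"],d["K"],d["C"]; row=[]
    for c in Ls:
        s=.04; w=[c+s*ex+s*ey,c+s*ex-s*ey,c-s*ex-s*ey,c-s*ex+s*ey]
        H=cv2.getPerspectiveTransform(np.float32([proj(K,C,p) for p in w]),np.float32([[0,0],[290,0],[290,290],[0,290]]))
        im=cv2.warpPerspective(f,H,(290,290),flags=cv2.INTER_CUBIC); cv2.drawMarker(im,(145,145),(255,0,0),cv2.MARKER_CROSS,12,1); row.append(im)
    rows.append(np.hstack(row))
save(np.vstack(rows),"rect")
E
```

```text
(no output)
```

View pics/rect.png

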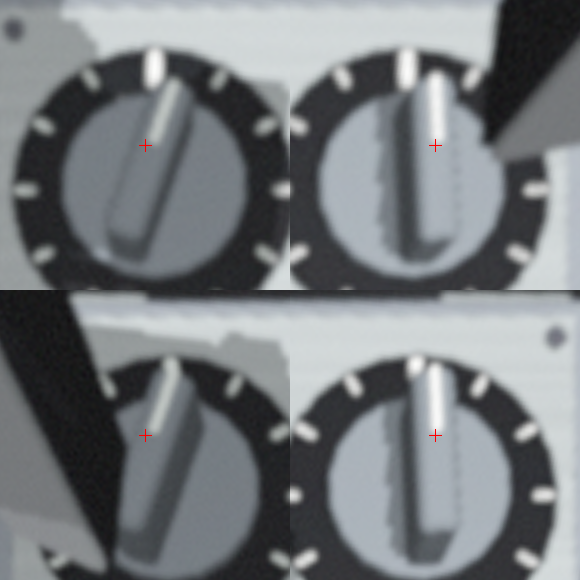

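Pointers, from the rectified view: the left bar runs from (118,235) to (176,82), about 0.36 rad clockwise. The right bar is about 0 to 0.02. Both bar tops sit about 3 mm nearer (−x) than my face centres, so I'll check that against the skirts.

```bash
python3 - <<'E'
from m2 import *
yaw=.1245;ex=np.array([np.cos(yaw),np.sin(yaw),0]);ey=np.array([-ex[1],ex[0],0])
Ls={"L":np.array([.5783,.1312,0]),"R":np.array([.5957,-.0085,0])}
for n in("w1","w2"):
    d=np.load(f"pics/{n}.npz"); f,K,C=d["f"],d["K"],d["C"]; g=cv2.cvtColor(f,cv2.COLOR_RGB2GRAY)
    for k,c in Ls.items():
        if n=="w2" and k=="L": continue
        for z,rad,nm in((.06,.043,"disc"),(.0685,.027,"skirt")):
            # radial edge points: strongest gradient near expected radius, in-plane circle fit
            pts=[]
            for t in np.arange(0,2*np.pi,.05):
                if np.cos(t)>.3: continue   # skip the side hidden by bar/pointer and fingers
                rr=np.arange(rad-.007,rad+.007,.0002)
                P=c[None]+np.outer(rr,np.cos(t)*ex+np.sin(t)*ey); P[:,2]=z
                uv=np.array([proj(K,C,p) for p in P],np.float32)
                pr=cv2.remap(g,uv[:,0],uv[:,1],cv2.INTER_LINEAR).ravel().astype(float)
                gr=np.convolve(pr,np.r_[np.ones(8),-np.ones(8)],"valid")*(1 if nm=="disc" else -1)
                i=gr.argmax()+8; pts.append(P[i])
            p=np.array(pts); a=(p-c)@ex; b=(p-c)@ey
            w=np.ones(len(a),bool)
            for _ in range(4):
                A=np.c_[2*a,2*b,np.ones(len(a))]; s=np.linalg.lstsq(A[w],(a*a+b*b)[w],rcond=None)[0]
                r=np.sqrt(s[2]+s[0]**2+s[1]**2); e=abs(np.hypot(a-s[0],b-s[1])-r); w=e<max(.0008,2*np.median(e))
            print(n,k,nm,"offset box x,y mm",(s[:2]*1e3).round(2),"radius",(r*1e3).round(2),w.sum(),len(w))
E
```

```text
w1 L disc offset box x,y mm [-0.69 -1.41] radius 42.26 65 75
w1 L skirt offset box x,y mm [-1.84 -1.52] radius 26.99 75 75
w1 R disc offset box x,y mm [-0.41 -1.11] radius 42.28 62 75
w1 R skirt offset box x,y mm [-1.5  -0.47] radius 27.09 73 75
w2 R disc offset box x,y mm [-0.24 -0.91] radius 42.37 64 75
w2 R skirt offset box x,y mm [-1.61 -0.51] radius 27.07 75 75
```

Bar and skirt agree within about 1 mm, so I take the left axis as (576.4, 130.0), the right as (593.8, −9.7) and the yaw as 0.1245. I'll move above the left dial with the jaws across its bar.

>>> step_arm:
  plan:
    - [[25, 22, -10, -0.1, 45], [50, 45, -30, -0.2, 45], [76, 68, -50, -0.23, 45], [101, 89, -70, -0.23, 45], [101, 89, -95, -0.23, 45], [101, 89, -115, -0.23, 45], [101, 89, -115, -0.23, 45], [101, 89, -115, -0.23, 45]]

```text
time: 2.72
tool_pos: [0.5784, 0.1308, 0.1348]
ee_rot: [3.141, -0.0, 2.931]
wrist_force: [0.8, 0.3, -0.2]
width: 0.0442
```

```bash
cat > st.py <<'E'
from h import *
o=robot.get_obs(); T=o["wrist_torque"]; print("t",o["time"],"tcp",(o["tool_pos"]*1e3).round(1),"rpy",o["ee_rot"].round(3),"F",o["wrist_force"].round(2),"T",T.round(3),"w",round(o["width"]*1e3,1),"q6",o["joint_positions"][5].round(2))
E
python3 - <<'E'
import st
from h import *
f,K,C=snap("wrist"); save(f,"w3"); np.savez("pics/w3.npz",f=f,K=K,C=C)
for p in [(.5764,.13,.0945),(.5938,-.0097,.0945)]: print(proj(K,C,p).round(1))
d=np.load("pics/scene0.npz"); print("beaker base",onplane(d["K"],d["C"],393,235,0))
E
```

```text
t 2.7167 tcp [578.4 130.8 134.8] rpy [ 3.141 -0.     2.931] F [ 0.79  0.28 -0.18] T [-0.035  0.062  0.003] w 44.2 q6 -1.23
[319.5 249.9]
[110.6 319.4]
beaker base [0.79647258 0.13236791 0.        ]
```

View pics/w3.png

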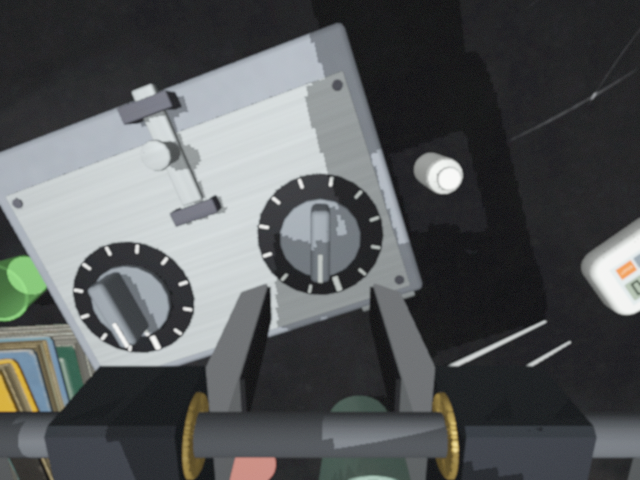

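Here the bar is upright at u=320, from v=207 to 282, squarely between the fingertips at (268,288) and (375,288). I'll check the camera's bias against the known fingertip positions.

```bash
python3 - <<'E'
from h import *
d=np.load("pics/w3.npz"); K,C=d["K"],d["C"]; o=robot.get_obs()
T=np.eye(4);T[:3,:3]=rot(o["ee_rot"]);T[:3,3]=o["tool_pos"]
for x in(8,0,-8):
  for y in(-22,22,-34,34): print(x,y,proj(K,C,(T@[x/1e3,y/1e3,0,1])[:3]).round(1))
for uv in((320,207),(320,282),(320,244)): print(((np.linalg.inv(T)@np.r_[onplane(K,C,*uv,.0945),1])[:3]*1e3).round(1))
E
```

```text
8 -22 [278.1 265.2]
8 22 [364.7 265.2]
8 -34 [254.4 265.2]
8 34 [388.3 265.2]
0 -22 [278.5 279.9]
0 22 [364.3 279.9]
0 -34 [255.1 279.9]
0 34 [387.7 279.9]
-8 -22 [278.9 294.3]
-8 22 [363.8 294.3]
-8 -34 [255.8 294.3]
-8 34 [387.  294.3]
[29.2 -0.8 41.9]
[-18.1  -0.8  42.1]
[ 6.5 -0.8 42. ]
```

>>> step_arm:
  plan:
    - [[-3, 0, -20, 0, 45], [-3, 0, -40, 0, 45], [-3, 0, -60, 0, 45], [-3, 0, -60, 0, 45], [-3, 0, -60, 0, 45]]

```text
time: 3.18
tool_pos: [0.5756, 0.1294, 0.0762]
ee_rot: [3.141, 0.002, 2.929]
wrist_force: [0.7, -0.1, 0.3]
width: 0.0424
```

>>> step_arm:
  plan:
    - [[0, 0, 0, 0, 10], [0, 0, 0, 0, 6], [0, 0, 0, 0, 6], [0, 0, 0, 0, 6], [0, 0, 0, 0, 6], [0, 0, 0, 0, 6], [0, 0, 0, 0, 6]]

```text
time: 3.77
tool_pos: [0.5749, 0.1292, 0.0744]
ee_rot: [3.141, 0.0, 2.929]
wrist_force: [0.1, 0.8, 0.7]
width: 0.0058
```

```bash
python3 st.py
```

```text
t 3.7667 tcp [574.9 129.2  74.4] rpy [3.141 0.    2.929] F [0.14 0.81 0.71] T [-0.016  0.002 -0.005] w 5.8 q6 -1.23
```

The width is 5.8 mm, less than the 12 mm bar, and there's no force, so it isn't gripping the bar. I'll look.

```bash
python3 - <<'E'
from h import *
f,K,C=snap("wrist"); save(f,"w4"); np.savez("pics/w4.npz",f=f,K=K,C=C)
f2,K2,C2=snap("scene"); p=proj(K2,C2,(.575,.129,.09)).astype(int); print(p)
c=f2[p[1]-50:p[1]+50,p[0]-70:p[0]+70]; 
im=np.zeros((420,800,3),np.uint8); a=cv2.resize(f[150:480,170:470],(380,418)); b=cv2.resize(c,(415,296),interpolation=cv2.INTER_CUBIC); im[:418,:380]=a; im[:296,385:]=b; save(im,"v4")
E
```

```text
[320 250]
```

View pics/v4.png

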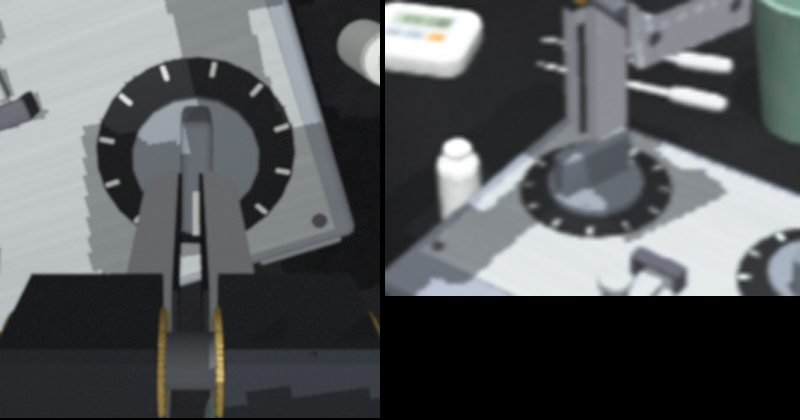

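The scene crop shows the shut fingertips just above the bar top, and the wrist view agrees: the tips appear about 30–35 mm behind the nominal TCP. So the fingertips hang higher than the TCP suggests. I'll reopen and go down in small steps, watching the force.

>>> step_arm:
  plan:
    - [[0, 0, 0, 0, 32], [0, 0, 0, 0, 32], [0, 0, 0, 0, 32], [0, 0, 0, 0, 32], [0, 0, -5, 0, 32], [0, 0, -10, 0, 32], [0, 0, -15, 0, 32], [0, 0, -15, 0, 32]]

```text
time: 4.53
tool_pos: [0.5737, 0.129, 0.0573]
ee_rot: [-3.141, -0.003, 2.929]
wrist_force: [-0.2, -0.1, -0.2]
width: 0.0297
```

```bash
python3 - <<'E'
import st
from h import *
f,K,C=snap("wrist"); np.savez("pics/w5.npz",f=f,K=K,C=C)
f2,K2,C2=snap("side"); p=proj(K2,C2,(.575,.129,.09)).astype(int); print(p)
c=f2[p[1]-30:p[1]+30,p[0]-40:p[0]+40]; 
f3,K3,C3=snap("scene"); p=proj(K3,C3,(.575,.129,.09)).astype(int); d=f3[p[1]-40:p[1]+30,p[0]-47:p[0]+46]
im=np.hstack([cv2.resize(x,(400,300),interpolation=cv2.INTER_CUBIC) for x in(c,d)])
im=np.vstack([im,np.hstack([cv2.resize(f[200:400,190:450],(400,300)),np.zeros((300,400,3),np.uint8)])]); save(im,"v5")
E
```

```text
t 4.5333 tcp [573.7 129.   57.3] rpy [-3.141e+00 -3.000e-03  2.929e+00] F [-0.18 -0.06 -0.17] T [ 0.02   0.016 -0.014] w 29.7 q6 -1.23
[332 244]
```

View pics/v5.png

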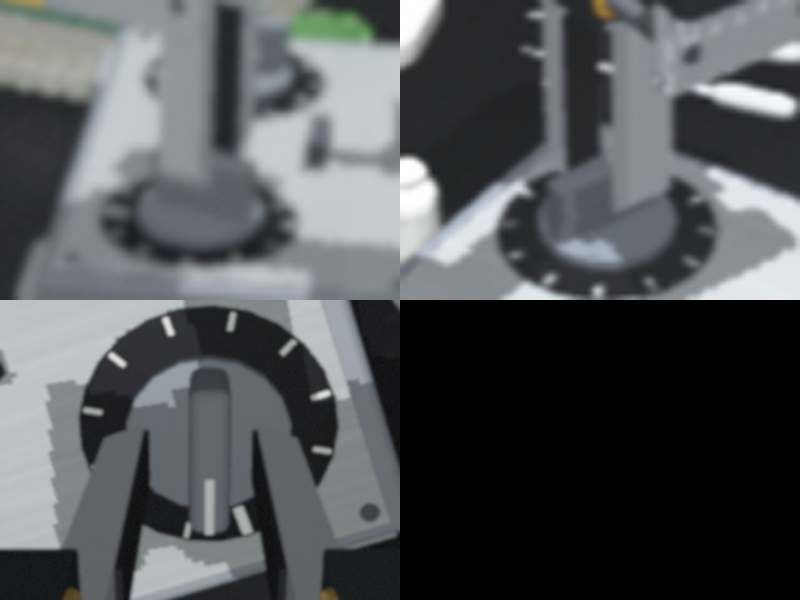

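Now the fingers straddle the bar: the scene view shows one in front and one behind, with a free gap on both sides in the wrist view, and no force. I'll go a little lower, checking force.

>>> step_arm:
  plan:
    - [[0, 0, -3, 0, 32], [0, 0, -6, 0, 32], [0, 0, -9, 0, 32], [0, 0, -9, 0, 32]]

```text
time: 5.02
tool_pos: [0.5743, 0.1291, 0.0493]
ee_rot: [-3.141, -0.001, 2.929]
wrist_force: [-0.2, -0.3, -0.0]
width: 0.0301
```

>>> step_arm:
  plan:
    - [[0, 0, 0, 0, 20], [0, 0, 0, 0, 8], [0, 0, 0, 0, 5], [0, 0, 0, 0, 5], [0, 0, 0, 0, 5]]

```text
time: 5.43
tool_pos: [0.5754, 0.1313, 0.0504]
ee_rot: [3.137, 0.001, 2.929]
wrist_force: [1.1, 5.1, -2.2]
width: 0.0121
```

```bash
python3 st.py
```

```text
t 5.4333 tcp [575.4 131.3  50.4] rpy [3.137e+00 1.000e-03 2.929e+00] F [ 1.07  5.12 -2.23] T [ 0.941 -0.287  0.004] w 12.1 q6 -1.23
```

The width is 12.1 mm, so the left bar is gripped. The lateral pull (5 N in +y) says the axis lies about 2 mm further left. I'll shift by that and turn clockwise to just short of the gate zone. In tool yaw, dial θ = 3.266 − yaw, now 0.337.

>>> step_arm:
  plan:
    - [[0, 2, 0, 0, 5], [0, 2, 0, -0.07, 5], [0, 2, 0, -0.14, 5], [0, 2, 0, -0.2, 5], [0, 2, 0, -0.26, 5], [0, 2, 0, -0.26, 5], [0, 2, 0, -0.26, 5]]

```text
time: 6.02
tool_pos: [0.5755, 0.1314, 0.0504]
ee_rot: [3.14, 0.001, 2.67]
wrist_force: [2.5, 1.6, -1.2]
width: 0.0115
```

```bash
python3 st.py
```

```text
t 6.0167 tcp [575.5 131.4  50.4] rpy [3.14e+00 1.00e-03 2.67e+00] F [ 2.55  1.58 -1.2 ] T [ 0.426 -0.449 -0.104] w 11.5 q6 -0.97
```

>>> step_arm:
  plan:
    - [[0.5, 1, 0, -0.03, 5], [0.5, 1, 0, -0.06, 5], [0.5, 1, 0, -0.06, 5]]

```text
time: 6.27
tool_pos: [0.5755, 0.1315, 0.0504]
ee_rot: [-3.141, 0.001, 2.609]
wrist_force: [1.1, -0.4, -0.3]
width: 0.0119
```

```bash
python3 st.py
```

```text
t 6.2667 tcp [575.5 131.5  50.4] rpy [-3.141e+00  1.000e-03  2.609e+00] F [ 1.12 -0.35 -0.25] T [-0.132 -0.241 -0.102] w 11.9 q6 -0.91
```

>>> step_arm:
  plan:
    - [[0.5, 0, 0, -0.025, 5], [0.5, 0, 0, -0.05, 5], [0.5, 0, 0, -0.05, 5]]

```text
time: 6.52
tool_pos: [0.5755, 0.1315, 0.0504]
ee_rot: [-3.14, -0.0, 2.559]
wrist_force: [-0.4, -1.2, -0.6]
width: 0.0119
```

```bash
python3 st.py
```

```text
t 6.5167 tcp [575.5 131.5  50.4] rpy [-3.14  -0.     2.559] F [-0.42 -1.22 -0.59] T [-0.312  0.098  0.008] w 11.9 q6 -0.86
```

The dial axis is pinned at (575.5, 131.5) with small side loads. Feeling on in small steps.

>>> step_arm:
  plan:
    - [[0, 0, 0, -0.03, 5], [0, 0, 0, -0.06, 5], [0, 0, 0, -0.06, 5]]

```text
time: 6.77
tool_pos: [0.5755, 0.1315, 0.0504]
ee_rot: [-3.14, 0.0, 2.499]
wrist_force: [-0.9, -1.4, 1.4]
width: 0.0119
```

```bash
python3 st.py
```

```text
t 6.7667 tcp [575.5 131.5  50.4] rpy [-3.14   0.     2.499] F [-0.87 -1.37  1.4 ] T [-0.366  0.185  0.147] w 11.9 q6 -0.8
```

>>> step_arm:
  plan:
    - [[0, 0, 0, -0.025, 5], [0, 0, 0, -0.05, 5], [0, 0, 0, -0.05, 5]]

```text
time: 7.02
tool_pos: [0.5755, 0.1316, 0.0504]
ee_rot: [-3.14, 0.0, 2.45]
wrist_force: [-1.4, -3.0, 0.8]
width: 0.0114
```

```bash
python3 st.py
```

```text
t 7.0167 tcp [575.5 131.6  50.4] rpy [-3.14  0.    2.45] F [-1.36 -3.02  0.78] T [-0.465  0.159  0.231] w 11.4 q6 -0.75
```

The torque was −0.10 when drawn on, 0 at θ≈0.71, then +0.147 at 0.767 and +0.231 at 0.816. That's a spring of about 2 N m/rad, so the left dial is caught with its gate at about 0.71. I'll ease back to the gate and check it holds.

>>> step_arm:
  plan:
    - [[0, -1, 0, 0.04, 5], [0, -1, 0, 0.08, 5], [0, -1, 0, 0.11, 5], [0, -1, 0, 0.11, 5]]

```text
time: 7.35
tool_pos: [0.5755, 0.1315, 0.0504]
ee_rot: [3.141, -0.001, 2.561]
wrist_force: [-1.2, -0.3, 1.9]
width: 0.0119
```

```bash
python3 st.py
```

```text
t 7.35 tcp [575.5 131.5  50.4] rpy [ 3.141e+00 -1.000e-03  2.561e+00] F [-1.22 -0.33  1.94] T [-0.009  0.27   0.057] w 11.9 q6 -0.86
```

>>> step_arm:
  plan:
    - [[0, 0, 0, 0.035, 5], [0, 0, 0, 0.07, 5], [0, 0, 0, 0.07, 5]]

```text
time: 7.6
tool_pos: [0.5755, 0.1315, 0.0504]
ee_rot: [3.141, -0.001, 2.629]
wrist_force: [-1.9, 0.4, 1.5]
width: 0.0117
```

```bash
python3 st.py
```

```text
t 7.6 tcp [575.5 131.5  50.4] rpy [ 3.141e+00 -1.000e-03  2.629e+00] F [-1.91  0.43  1.51] T [ 0.021  0.359 -0.153] w 11.7 q6 -0.93
```

The catch is two-sided: −0.153 N m at θ=0.637 and zero near 0.70. I'll return to the gate, release and rise.

>>> step_arm:
  plan:
    - [[0, 0, 0, -0.04, 5], [0, 0, 0, -0.065, 5], [0, 0, 0, -0.065, 5], [0, 0, 0, -0.065, 32], [0, 0, 0, -0.065, 32], [0, 0, 0, -0.065, 32], [0, 0, 15, -0.065, 32], [0, 0, 35, -0.065, 32]]

```text
time: 8.27
tool_pos: [0.5742, 0.1309, 0.0829]
ee_rot: [-3.138, -0.004, 2.564]
wrist_force: [0.3, -0.2, 0.8]
width: 0.03
```

>>> step_arm:
  plan:
    - [[0, 0, 25, -0.12, 32], [0, 0, 45, -0.24, 32], [3, -20, 45, -0.36, 32], [6, -45, 45, -0.48, 32], [9, -70, 45, -0.6, 32], [12, -95, 45, -0.72, 32], [15, -120, 45, -0.84, 32], [17, -139, 45, -0.96, 32]]

```text
time: 8.93
tool_pos: [0.5932, -0.0098, 0.1302]
ee_rot: [3.141, 0.001, 1.597]
wrist_force: [-0.1, 0.8, 0.2]
width: 0.0303
```

>>> step_arm:
  plan:
    - [[0, 0, 0, -0.12, 32], [0, 0, 0, -0.24, 32], [0, 0, 0, -0.36, 32], [0, 0, 0, -0.48, 32], [0, 0, 0, -0.6, 32], [0, 0, 0, -0.72, 32], [0, 0, 0, -0.84, 32], [0, 0, 0, -0.96, 32]]

```text
time: 9.6
tool_pos: [0.593, -0.0079, 0.1301]
ee_rot: [3.141, -0.0, 0.638]
wrist_force: [-0.9, 0.5, -0.1]
width: 0.03
```

```bash
python3 st.py
```

```text
t 9.6 tcp [593.   -7.9 130.1] rpy [ 3.141 -0.     0.638] F [-0.91  0.5  -0.06] T [-0.076  0.152 -0.053] w 30.0 q6 0.82
```

>>> step_arm:
  plan:
    - [[0, 0, 0, -0.12, 32], [0, 0, 0, -0.24, 32], [0, 0, 0, -0.36, 32], [0, 0, 0, -0.48, 32], [0, 0, -15, -0.53, 32], [0, 0, -30, -0.53, 32], [0, 0, -40, -0.53, 32], [0, 0, -40, -0.53, 32]]

```text
time: 10.27
tool_pos: [0.591, -0.0077, 0.087]
ee_rot: [-3.14, 0.006, 0.114]
wrist_force: [0.1, 0.2, -0.6]
width: 0.0303
```

```bash
python3 - <<'E'
import st
from h import *
f,K,C=snap("wrist"); save(f[60:480,120:520],"w6")
f2,K2,C2=snap("scene"); save(f2,"s6")
E
```

```text
t 10.2667 tcp [591.   -7.7  87. ] rpy [-3.14   0.006  0.114] F [ 0.07  0.25 -0.64] T [-0.055  0.166 -0.055] w 30.3 q6 1.35
```

View pics/w6.png

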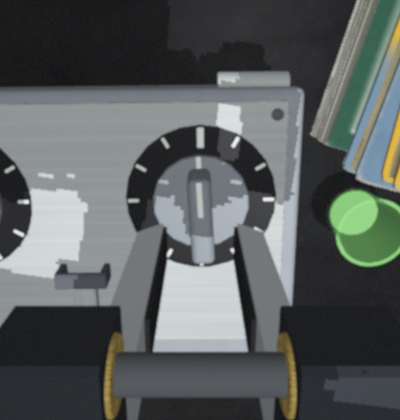

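The right bar stands upright and centred between the fingers (bar at u≈200, gap from u=165 to 238). Its pointer is at the long 12 mark. I'll descend and grip.

>>> step_arm:
  plan:
    - [[0, 0, -15, 0, 32], [0, 0, -30, 0, 32], [0, 0, -38, 0, 32], [0, 0, -38, 0, 32], [0, 0, -38, 0, 32]]

```text
time: 10.78
tool_pos: [0.5931, -0.0078, 0.0527]
ee_rot: [3.141, -0.0, 0.114]
wrist_force: [-0.6, 0.7, 0.4]
width: 0.0298
```

>>> step_arm:
  plan:
    - [[0, 0, 0, 0, 20], [0, 0, 0, 0, 8], [0, 0, 0, 0, 5], [0, 0, 0, 0, 5], [0, 0, 0, 0, 5], [0, 0, 0, 0, 5]]

```text
time: 11.28
tool_pos: [0.5936, -0.0077, 0.0534]
ee_rot: [3.141, -0.002, 0.114]
wrist_force: [-0.4, 0.9, 3.9]
width: 0.0115
```

```bash
python3 st.py
```

```text
t 11.2833 tcp [593.6  -7.7  53.4] rpy [ 3.141e+00 -2.000e-03  1.140e-01] F [-0.42  0.93  3.91] T [ 0.081  0.116 -0.073] w 11.5 q6 1.35
```

Gripped (11.5 mm). I'll turn counter-clockwise to just short of the gate zone; θ_R = 0.1245 − yaw.

>>> step_arm:
  plan:
    - [[0, 0, 0, 0.08, 5], [0, 0, 0, 0.16, 5], [0, 0, 0, 0.24, 5], [0, 0, 0, 0.32, 5], [0, 0, 0, 0.4, 5], [0, 0, 0, 0.48, 5], [0, 0, 0, 0.55, 5], [0, 0, 0, 0.6, 5]]

```text
time: 11.95
tool_pos: [0.5936, -0.0077, 0.0534]
ee_rot: [3.14, -0.002, 0.717]
wrist_force: [-0.9, 0.8, 4.0]
width: 0.0116
```

```bash
python3 st.py
```

```text
t 11.95 tcp [593.6  -7.7  53.4] rpy [ 3.14e+00 -2.00e-03  7.17e-01] F [-0.95  0.76  4.01] T [ 0.134  0.144 -0.081] w 11.6 q6 0.75
```

>>> step_arm:
  plan:
    - [[0, 0, 0, 0.03, 5], [0, 0, 0, 0.06, 5], [0, 0, 0, 0.06, 5]]

```text
time: 12.2
tool_pos: [0.5936, -0.0077, 0.0534]
ee_rot: [3.14, -0.002, 0.775]
wrist_force: [-0.6, 1.1, 3.9]
width: 0.0114
```

```bash
python3 st.py
```

```text
t 12.2 tcp [593.6  -7.7  53.4] rpy [ 3.14e+00 -2.00e-03  7.75e-01] F [-0.58  1.12  3.88] T [0.121 0.134 0.111] w 11.4 q6 0.69
```

>>> step_arm:
  plan:
    - [[0, 0, 0, 0.025, 5], [0, 0, 0, 0.05, 5], [0, 0, 0, 0.05, 5]]

```text
time: 12.45
tool_pos: [0.5936, -0.0077, 0.0534]
ee_rot: [3.14, -0.001, 0.824]
wrist_force: [-0.2, 1.2, 6.0]
width: 0.0118
```

```bash
python3 st.py
```

```text
t 12.45 tcp [593.6  -7.7  53.4] rpy [ 3.14e+00 -1.00e-03  8.24e-01] F [-0.21  1.15  5.96] T [0.168 0.139 0.123] w 11.8 q6 0.64
```

>>> step_arm:
  plan:
    - [[0, 0, 0, 0.02, 5], [0, 0, 0, 0.04, 5], [0, 0, 0, 0.04, 5]]

```text
time: 12.7
tool_pos: [0.5936, -0.0077, 0.0534]
ee_rot: [3.14, -0.001, 0.863]
wrist_force: [-0.8, 1.4, 6.3]
width: 0.0115
```

```bash
python3 st.py
```

```text
t 12.7 tcp [593.6  -7.7  53.4] rpy [ 3.14e+00 -1.00e-03  8.63e-01] F [-0.77  1.41  6.29] T [ 0.123  0.185 -0.019] w 11.5 q6 0.6
```

>>> step_arm:
  plan:
    - [[0, 0, 0, 0.025, 5], [0, 0, 0, 0.05, 5], [0, 0, 0, 0.05, 5]]

```text
time: 12.95
tool_pos: [0.5936, -0.0077, 0.0534]
ee_rot: [3.14, -0.001, 0.913]
wrist_force: [-0.0, 1.4, 5.4]
width: 0.0117
```

```bash
python3 st.py
```

```text
t 12.95 tcp [593.6  -7.7  53.4] rpy [ 3.14e+00 -1.00e-03  9.13e-01] F [-0.04  1.36  5.35] T [ 0.156  0.063 -0.097] w 11.7 q6 0.55
```

>>> step_arm:
  plan:
    - [[0, 0, 0, 0.02, 5], [0, 0, 0, 0.04, 5], [0, 0, 0, 0.04, 5]]

```text
time: 13.2
tool_pos: [0.5936, -0.0077, 0.0534]
ee_rot: [3.14, -0.001, 0.953]
wrist_force: [-0.3, 1.5, 5.2]
width: 0.0116
```

```bash
python3 st.py
```

```text
t 13.2 tcp [593.6  -7.7  53.4] rpy [ 3.14e+00 -1.00e-03  9.53e-01] F [-0.25  1.51  5.17] T [ 0.149  0.178 -0.18 ] w 11.6 q6 0.51
```

The right dial is caught: +0.12 (drawn on), −0.02 at −0.74, −0.10 at −0.79, −0.18 at −0.83, so the gate is about −0.74. I'll ease back to it, check, then release.

>>> step_arm:
  plan:
    - [[0, 0, 0, -0.04, 5], [0, 0, 0, -0.08, 5], [0, 0, 0, -0.15, 5], [0, 0, 0, -0.15, 5]]

```text
time: 13.53
tool_pos: [0.5936, -0.0077, 0.0534]
ee_rot: [3.14, -0.002, 0.801]
wrist_force: [0.2, 1.2, 6.0]
width: 0.0118
```

```bash
python3 st.py
```

```text
t 13.5333 tcp [593.6  -7.7  53.4] rpy [ 3.14e+00 -2.00e-03  8.01e-01] F [0.17 1.2  6.05] T [0.126 0.11  0.155] w 11.8 q6 0.66
```

>>> step_arm:
  plan:
    - [[0, 0, 0, 0.06, 5], [0, 0, 0, 0.06, 5], [0, 0, 0, 0.06, 5], [0, 0, 0, 0.06, 32], [0, 0, 0, 0.06, 32], [0, 0, 0, 0.06, 32], [0, 0, 15, 0.06, 32], [0, 0, 35, 0.06, 32]]

```text
time: 14.2
tool_pos: [0.5904, -0.0077, 0.0841]
ee_rot: [-3.136, 0.004, 0.863]
wrist_force: [0.9, 0.2, -0.4]
width: 0.03
```

```bash
python3 st.py
```

```text
t 14.2 tcp [590.4  -7.7  84.1] rpy [-3.136  0.004  0.863] F [ 0.86  0.24 -0.36] T [-0.087  0.078 -0.027] w 30.0 q6 0.6
```

Two-sided here too (+0.155 at −0.68); released at the gate. From the two axes the yaw is 0.129, which puts the knob at (500.3, 51.0). Moving above it.

>>> step_arm:
  plan:
    - [[0, 0, 30, -0.1, 32], [-10, 6, 40, -0.22, 45], [-30, 19, 40, -0.34, 45], [-50, 32, 40, -0.46, 45], [-70, 45, 40, -0.58, 45], [-92, 59, 40, -0.7, 45], [-92, 59, 40, -0.734, 45], [-92, 59, 40, -0.734, 45]]

```text
time: 14.87
tool_pos: [0.4997, 0.0517, 0.1269]
ee_rot: [3.141, 0.001, 0.13]
wrist_force: [0.9, -0.0, 0.8]
width: 0.0422
```

```bash
python3 - <<'E'
import st
from h import *
f,K,C=snap("wrist"); save(f,"w7"); np.savez("pics/w7.npz",f=f,K=K,C=C); print(proj(K,C,(.5003,.051,.0945)))
E
```

```text
t 14.8667 tcp [499.7  51.7 126.9] rpy [3.141e+00 1.000e-03 1.300e-01] F [ 0.89 -0.05  0.78] T [-0.058  0.191  0.06 ] w 42.2 q6 1.43
[319.25689314 260.34402982]
```

View pics/w7.png

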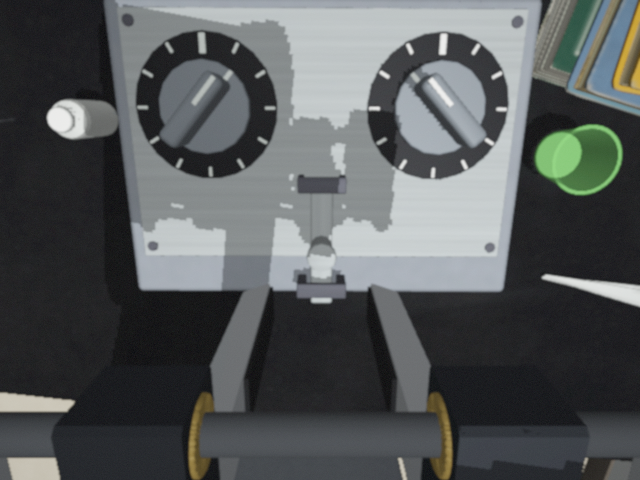

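The knob head is at (321,257), where I predicted (319,260), midway between the fingers. The dials point between 1 and 2 and between 10 and 11, matching the felt gates. Lowering onto the knob.

>>> step_arm:
  plan:
    - [[0, 0, -20, 0, 45], [0, 0, -40, 0, 45], [0, 0, -55, 0, 45], [0, 0, -66, 0, 45], [0, 0, -66, 0, 45], [0, 0, -66, 0, 45]]

```text
time: 15.42
tool_pos: [0.5008, 0.0509, 0.0607]
ee_rot: [-3.142, 0.002, 0.13]
wrist_force: [0.2, 0.5, -0.1]
width: 0.0422
```

>>> step_arm:
  plan:
    - [[0, 0, 0, 0, 25], [0, 0, 0, 0, 12], [0, 0, 0, 0, 12], [0, 0, 0, 0, 12], [0, 0, 0, 0, 12]]

```text
time: 15.83
tool_pos: [0.5015, 0.0512, 0.0621]
ee_rot: [3.141, -0.002, 0.13]
wrist_force: [-0.2, 0.1, 1.6]
width: 0.0164
```

```bash
python3 st.py
```

```text
t 15.8333 tcp [501.5  51.2  62.1] rpy [ 3.141e+00 -2.000e-03  1.300e-01] F [-0.16  0.09  1.61] T [ 0.011  0.113 -0.006] w 16.4 q6 1.43
```

Gripping the knob (16.4 mm). First a gentle 6 mm test slide, checking force.

>>> step_arm:
  plan:
    - [[1.5, 0.2, 0, 0, 12], [3, 0.4, 0, 0, 12], [4.5, 0.6, 0, 0, 12], [6, 0.8, 0, 0, 12], [6, 0.8, 0, 0, 12]]

```text
time: 16.25
tool_pos: [0.5076, 0.052, 0.0621]
ee_rot: [3.141, -0.001, 0.13]
wrist_force: [-1.0, -0.5, 5.9]
width: 0.016
```

```bash
python3 st.py
```

```text
t 16.25 tcp [507.6  52.   62.1] rpy [ 3.141e+00 -1.000e-03  1.300e-01] F [-0.96 -0.48  5.91] T [-0.084  0.478  0.027] w 16.0 q6 1.43
```

It moves freely with about 1 N, so it's unlocked. Sliding to the end stop.

>>> step_arm:
  plan:
    - [[4, 0.5, 0, 0, 12], [8, 1, 0, 0, 12], [12, 1.5, 0, 0, 12], [16, 2, 0, 0, 12], [19, 2.4, 0, 0, 12], [21.5, 2.8, 0, 0, 12], [21.5, 2.8, 0, 0, 12], [21.5, 2.8, 0, 0, 12]]

```text
time: 16.92
tool_pos: [0.5273, 0.0545, 0.0621]
ee_rot: [3.141, 0.003, 0.13]
wrist_force: [-5.5, -1.1, 7.7]
width: 0.0159
```

```bash
python3 st.py
```

```text
t 16.9167 tcp [527.3  54.5  62.1] rpy [3.141e+00 3.000e-03 1.300e-01] F [-5.55 -1.1   7.65] T [-0.215  1.273 -0.024] w 15.9 q6 1.44
```

Travel is 26.0 mm and the stop is felt at 5.5 N. I'll relax the push, release, rise and look.

>>> step_arm:
  plan:
    - [[-1.2, -0.2, 0, 0, 12], [-1.2, -0.2, 0, 0, 45], [-1.2, -0.2, 0, 0, 45], [-1.2, -0.2, 0, 0, 45], [-1.2, -0.2, 0, 0, 45], [-1.2, -0.2, 20, 0, 45], [-1.2, -0.2, 50, 0, 45], [-1.2, -0.2, 80, 0, 45]]

```text
time: 17.58
tool_pos: [0.5261, 0.0546, 0.1405]
ee_rot: [-3.141, 0.004, 0.13]
wrist_force: [0.4, 0.4, 0.8]
width: 0.042
```

>>> step_arm:
  plan:
    - [[-10, 0, 30, 0, 45], [-30, 0, 60, 0, 45], [-50, 0, 70, 0, 45], [-60, 0, 70, 0, 45], [-60, 0, 70, 0, 45]]

```text
time: 18.0
tool_pos: [0.4664, 0.0547, 0.212]
ee_rot: [3.141, -0.002, 0.13]
wrist_force: [0.7, 0.2, 0.1]
width: 0.0418
```

```bash
python3 - <<'E'
import st
from h import *
a,K,C=snap("wrist"); b,K2,C2=snap("scene"); 
for n in("knob locked",0),("knob open",.026): print(n,proj(K,C,(.5012+n[1]*.9917,.0512+n[1]*.129,.0945)).round(1))
im=np.hstack([cv2.resize(a,(440,330)),cv2.resize(b[200:400,220:420],(330,330))]); save(im,"v8")
s0=np.load("pics/scene0.npz")["f"]
for n,(x0,x1,y0,y1) in {"cup":(436,474,337,379),"dropper":(264,286,245,275),"timer":(240,284,200,226)}.items():
    print(n,"mean abs diff",np.abs(b[y0:y1,x0:x1].astype(int)-s0[y0:y1,x0:x1]).mean().round(1))
E
```

```text
t 18.0 tcp [466.4  54.7 212. ] rpy [ 3.141e+00 -2.000e-03  1.300e-01] F [0.69 0.15 0.14] T [ 0.005  0.13  -0.008] w 41.8 q6 1.44
('knob locked', 0) [328.6 181.9]
('knob open', 0.026) [328.8 146.9]
cup mean abs diff 0.4
dropper mean abs diff 39.7
timer mean abs diff 2.8
```

View pics/v8.png

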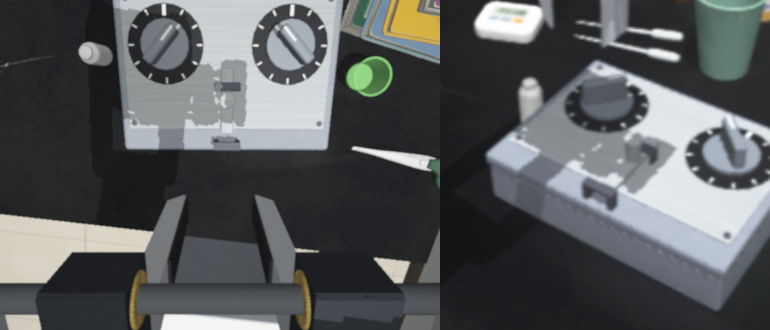

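The staple is empty and the knob stands against the bridge, so the bolt is fully drawn; both dials are still at their gates. The dropper patch differs in brightness, so I'll check that this is only shadow, then hand in.

```bash
python3 - <<'E'
from h import *
b,_,_=snap("scene"); s=np.load("pics/scene0.npz")["f"]
for f in(s,b):
    g=cv2.cvtColor(f,cv2.COLOR_RGB2GRAY)[243:270,262:288]; m=g>90 if g.max()>90 else g>60
    n,l,st,c=cv2.connectedComponentsWithStats(m.astype(np.uint8)); i=1+st[1:,4].argmax(); print(st[i],c[i].round(1),g.max())
r=cv2.matchTemplate(cv2.Canny(b,40,90)[235:285,255:300],cv2.Canny(s,40,90)[243:268,264:286],cv2.TM_CCORR_NORMED); print("edge match at",cv2.minMaxLoc(r)[1:],"expected (9,8)")
robot.close_job()
E
```

```text
[  5   3  21  24 371] [13.9 16.4] 255
[  5   4  21  23 344] [13.8 16.7] 222
edge match at (0.6480547189712524, (23, 24), (9, 8)) expected (9,8)
the job is handed in; nothing more can be done
```

The lock box is open: both dials are caught in their gates and the bolt is drawn to its end stop. I handed the job in at about 18 s with the gripper clear of everything.

| Part | Result | What I felt |
|---|---|---|
| Left dial | caught at about 0.70 rad | drawn on, then sprung back from both sides (−0.15 to +0.23 N m) |
| Right dial | caught at about −0.74 rad | the same, ±0.15 to 0.18 N m |
| Bolt | slid 26.0 mm to the stop | about 1 N at the 6 mm test slide, about 5.5 N on the stop |

I eased each dial back to the centre of its gate before letting go, and never twisted one past its catch.

**Last checks:**
- **Lock:** the final pictures show the staple empty, the knob against the bridge and the pointers still at the felt angles.
- **Cup and timer:** their picture patches are unchanged.
- **Dropper:** it is darker in the last view, but its outline is within about 0.3 px of where it started, so I take that as the arm's shadow.
- **Beaker:** I did not compare it numerically.

**Disagreements along the way:**
- **Fingertip height:** the fingertips hung higher than the given tool point implies, by roughly 20 to 35 mm. My first left-dial grip shut above the bar without touching it, and I went lower by small steps while watching the force.
- **Axis positions:** the dial axes from the cameras were 1 to 2 mm off where the grips showed them to be.

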